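# Click the spice shaker's dial lid from pour to sprinkle

### The arm

A 7-joint arm with a two-finger parallel gripper is mounted at the origin on the work surface. World frame = base frame: x ahead of the robot, y to its left, z up, the work surface at z = 0. Lengths are in mm, angles in rad, forces in N, time in s.
With the tool pointing down it reaches from about 400 to 875 mm from the base axis. Payload 4.4 kg.
Tool frame: the origin (TCP) lies between the finger pads; the fingertips stand 25 mm ahead of it and the grasp point (between the pads) lies 6 mm ahead of it; z points along the fingers, y is the line along which they close (so a half turn about z gives the same grasp; the last joint's range is limited). The gripper opens to 85 mm and grips with 20 to 120 N. Pads are 22 mm wide; open, the fingers measure 114 mm over their backs; the gripper's body (76 mm by 85 mm) begins 54 mm behind the grasp point. The pads swing forward as they close: fully open they stand 13 mm farther back than shut.
Start: joints at [1.282, 0.628, 0.038, 1.517, -0.027, 0.996, -0.02], TCP at [143.651, -633.942, 256.313] pointing down, gripper open.
Joint ranges: [-3.06, 3.06], [-0.37, 2.12], [-1.25, 1.32], [0.18, 2.47], [-1.1, 4.24], [0.23, 1.98], [-2.94, 2.94]. Speed limits (rad/s): [2.57, 2.57, 3.14, 3.14, 3.14, 3.14, 3.14].

### API

Orientations are given as a unit quaternion [x, y, z, w].
In Python, from plant import r gives the robot as it stands. The module is installed in compiled form; this text tells all that it offers.
- The arm moves only by the shell command python3 -m jog 'ROWS' [FORCE]. ROWS is JSON, a list of rows, each an object of numbers: "tx", "ty", "tz": the shift along the tool's x, y, z in units of 2.5 cm (1.0 is 2.5 cm); "ax", "ay", "az": the turn, a rotation vector about the tool's x, y, z in units of 6 degrees (1.0 is 6 degrees); "fingers": the gripper command: -1 is shut, 1 is fully open, values between are in proportion. In form: [{"tx": .., "ty": .., "tz": .., "ax": .., "ay": .., "az": .., "fingers": ..}, ...]. A call has exactly 10 rows; each row shifts and turns the commanded pose from where the row before left it, along the tool's axes as they then stand; what a row does not reach is not made up. A row lasts 1/12 s, in which the tool goes at most 41.7 mm and 7.16 degrees, less where a joint would pass 70% of its speed; a pose out of reach is approached as far as the arm can. A call with a number of a shift or a turn outside -1 to 1 is refused whole. A call with a gripper value outside its range is refused whole. The fingers move at their own pace and stop on an object; FORCE is the grip in N (left out, the last holds). Time passes only in rows, so rows that do not move let the fingers close, or fill a call up. It gives the time, the measured TCP pose, the force, the opening and the grip force at its end, in the units of the state.
- r.observe(): the state, without advancing time (a new reading comes with each control period).
- r.grab_frame(name): name is "side" or "top"; returns the picture (480x640x3 uint8, red, green, blue); there is no depth.
- r.camera_model(name): a dict with "fovy" (degrees; the focal length in pixels is half the picture's height over the tangent of half this angle, whatever the lens; pixels are square), "cx", "cy" (the principal point, pixels), "distortion" ([k1, k2, p1, p2, k3] as OpenCV has them; the pictures are not rectified), "view" (4x4, takes a point from world to camera coordinates). Camera axes: x right, y down, z forward; pixel columns grow to the right and rows downward; lengths in mm; the calibration is good to about 2 mm. A picture is of the moment at which its call begins. camera_model takes no time and is no camera call.
- r.sign_off(): hands the job in; it is judged then, once.
Trained networks look in the newest picture that a camera, given by its name, has taken for a name from the list of things; names that differ only in an ending like _2 or _b are one class to them, and where a whole thing is asked for, a point or a joint stands for the part that bears it (a point fixed in the world has none). Each returns a list of dicts, best first, with "score" (0 to 1); they miss things now and then, are a little off and sometimes report something else, mostly with a low value. They report only what shows in the picture. A call takes as long as a camera call. They do not tell look-alikes from the thing itself.
- r.spot_in(query, camera): "position" ([column, row] in pixels, amid what is visible of it).
- r.silhouettes(query, camera): "mask" (480x640 bool, what is visible of it) and "position" ([column, row] in pixels, amid what is visible of it).
The state is a dict: "t": time; "joint_positions": joint angles; "joint_velocities": joint speeds; "tau": joint torques, N m; "eef_pos": TCP position; "ee_rot": TCP orientation; "wrist_force": force on the tool from outside, world axes, zero at the start; "torque": the same for the moment, N m; "grip_width": opening from 0.0 (shut) to 1.0 (fully open); "finger_force": force on a finger pad.
Only numpy, scipy, OpenCV 4.12 (cv2) and the standard library are available. Lean on these libraries where they do the work, as an engineer would, in place of code of your own. Each camera call takes 0.05 s, during which the arm holds its last target. There are 200 camera calls.

### The job

The red-collared spice shaker in the drawer has been left on pour (three dots): with a fingertip pressed on its knurled dial, turn the dial one click clockwise, seen from above, so that its black pointer rests at sprinkle (two dots), and do not run on past that click. The shaker stays seated in its well, and the white-collared shaker, the bowl, the funnel and the spoons are left alone; finish with the hand clear.

Things in the scene. Friction and masses are not known exactly. Their poses are not given: they have to be found in the camera images.
- red_shaker_dial (a joint): Angle of the red-collared shaker's dial, rad, growing clockwise seen from above. Spring clicks (detents) at 0 = pour (three dots), 0.70 = sprinkle (two dots), 1.40 = closed (one dot); stops at -0.12 and 1.52. Let go, the dial springs to a click: from 0 it must pass 0.35 to drop into sprinkle; past 1.05 it drops into closed. Turning it over a click takes about 0.03 to 0.04 N m.
- red_shaker_dial_top (a point): Centre of the dial's top face, on its axis, when unpressed (85 mm above the work surface). Aluminium disc, 62 mm across, flat top 56 mm, knurled 45-degree bevel, 6 mm proud of the collar: too shallow and sloped to grip. Sprung: 2.5 N per mm, 3 mm down at most (7.5 N), then solid. Press the top with 4 to 6 N about 18 mm off the axis and sweep round the axis to turn it.
- red_shaker_pointer (a point): Outer end of the black pointer bar on the top of the red-collared shaker's dial, 26.5 mm from the dial's axis; turns with the dial.
- red_shaker: Loose square glass shaker with a red collar, 80 x 80 mm, 66 mm high to the collar's top, 72 mm to the dial's, about 0.5 kg. Origin: centre of its underside, z up. White dots on the collar: two at its -x side, three 0.7 rad anticlockwise of them, one 0.7 rad clockwise. It stands in a square well 25 mm deep with nearly 2 mm play each side, which keeps it from turning.
- white_shaker: The same kind of shaker with a white collar and black dots, its dial at any angle, in the other well; not to be touched. Origin at the centre of its underside. The two shakers may swap places; 156 mm between centres.
- insert: Fixed ash insert, 250 (x) x 330 (y) x 30 mm, origin at the centre of its underside, 8 mm above the work surface. Two wells, 70 mm to -x and 78 mm to either side of the origin, floors 5 mm above its underside. On its +x half four closed jars lie fixed in sloped slots, up to 110 mm above the work surface. Drawer walls: 70 mm high, inside x 0.335 to 0.835, y -0.43 to 0.43.
- pinch_bowl: Loose small grey ceramic bowl, 76 mm across, 35 mm high, origin at the centre of its underside, beside the insert.
- funnel: Loose hard silicone funnel standing mouth down, 80 mm across, 62 mm high, origin at the centre of its underside, beside the insert.
- spoons: Loose matte black measuring spoon set lying flat, about 140 x 85 mm, under 20 mm high, origin near its middle, beside the insert.
Things that resemble listed ones, but are neither listed nor needed, are in the scene too. Leave any purple or yellow look-alike of the red_shaker alone.

How it is judged (in metres and radians):
At the end, for the whole second after the job is handed in: The red-collared shaker's dial rests in the sprinkle click (0.70 rad, within 0.12), the shaker still upright (within 0.05 rad) and at rest in its well (moved less than 8 mm) (value of joint red_shaker_dial between 0.58 and 0.82 rad and distance of red_shaker from where it was at the start of the episode below 0.008 m and angle between red_shaker's own z axis and vertical below 0.05 rad and linear speed of red_shaker below 0.02 m/s); the robot touches nothing.
It fails at once if the dial is run past sprinkle towards closed (beyond 1.05 rad) (value of joint red_shaker_dial above 1.05 rad).
It fails at once if the red-collared shaker is lifted, carried or tipped (moved 12 mm or tilted 0.15 rad) (distance of red_shaker from where it was at the start of the episode above 0.012 m or angle between red_shaker's own z axis and vertical above 0.15 rad).
It fails at once if the white-collared shaker is touched (contact force between any of the fingers, the arm and white_shaker above 0.5 N).
It fails at once if the bowl, funnel or spoons are moved by more than 15 mm (distance of any of pinch_bowl, funnel, spoons from where it was at the start of the episode above 0.015 m).
It also fails if it takes over 48 s, if anything falls off the work surface, if the arm or the gripper's body presses on something with over 40 N, if the wrist force passes 120 N, or if a joint passes its speed limit or range.

## Working session

There is one attempt and no reset: what is moved stays moved. The work goes in short steps, Python scripts to look and compute and a shell command to move; the robot and the scene stay as the last step left them, time stands still between calls to the robot, and variables do not carry over. Pictures are saved under pics/ and viewed, at most 10 in all, crops included, and the job is handed in when it is done.

```bash
mkdir -p pics; python3 - <<'E'
from plant import r
import cv2,numpy as np
o=r.observe(); print({k:np.round(o[k],3).tolist() for k in o})
for c in("side","top"):
    im=r.grab_frame(c); cv2.imwrite(f"pics/{c}0.png",im[:,:,::-1])
    m=r.camera_model(c); print(c,m["fovy"],m["cx"],m["cy"],m["distortion"],np.round(m["view"],4).tolist())
    for q in("red_shaker","red_shaker_dial_top","red_shaker_pointer","white_shaker"):
        print(q,[(np.round(d["position"],1).tolist(),round(d["score"],2)) for d in r.spot_in(q,c)])
E
```

```text
{'t': 0.0, 'joint_positions': [1.282, 0.629, 0.038, 1.518, -0.027, 0.996, -0.02], 'joint_velocities': [-0.001, 0.0, -0.0, 0.003, -0.001, 0.0, -0.002], 'tau': [-0.0, -56.34, 1.226, -19.345, 0.011, 0.011, 0.0], 'eef_pos': [143.536, -633.366, 255.384], 'ee_rot': [0.994, 0.111, -0.0, -0.001], 'wrist_force': [-0.107, 0.02, -0.779], 'torque': [0.041, 0.006, 0.035], 'finger_force': 0.0, 'grip_width': 1.0}
side 44.3077766471424 316.5541786875912 243.35263235914192 [-0.19399094  0.          0.          0.          0.        ] [[-0.7312, -0.682, 0.0157, 314.4309], [-0.4954, 0.515, -0.6995, 348.989], [0.469, -0.5193, -0.7144, 1004.1068], [0.0, 0.0, 0.0, 1.0]]
red_shaker [([467.5, 282.6], 0.97), ([481.8, 190.4], 0.96), ([312.2, 258.5], 0.72)]
red_shaker_dial_top [([466.6, 282.9], 0.87), ([310.5, 259.9], 0.81), ([489.1, 189.0], 0.81)]
red_shaker_pointer [([310.3, 253.3], 0.87), ([468.6, 269.8], 0.72), ([489.5, 181.1], 0.62)]
white_shaker [([255.3, 301.6], 0.59)]
top 50.97260372571447 321.1182314290314 235.25549929129824 [0.00384354 0.         0.         0.         0.        ] [[0.0063, -0.9997, 0.023, -122.1689], [-0.9945, -0.0086, -0.1044, 516.4198], [0.1046, -0.0222, -0.9943, 1145.7029], [0.0, 0.0, 0.0, 1.0]]
red_shaker [([503.4, 302.5], 0.94), ([381.2, 357.4], 0.83), ([297.3, 242.0], 0.75)]
red_shaker_dial_top [([505.8, 299.7], 0.73), ([380.1, 357.3], 0.64), ([296.1, 245.5], 0.56)]
red_shaker_pointer [([379.8, 360.7], 0.92), ([509.9, 301.5], 0.91), ([292.4, 239.9], 0.72), ([365.6, 173.1], 0.47)]
white_shaker [([225.7, 236.6], 0.95)]
```

View pics/top0.png

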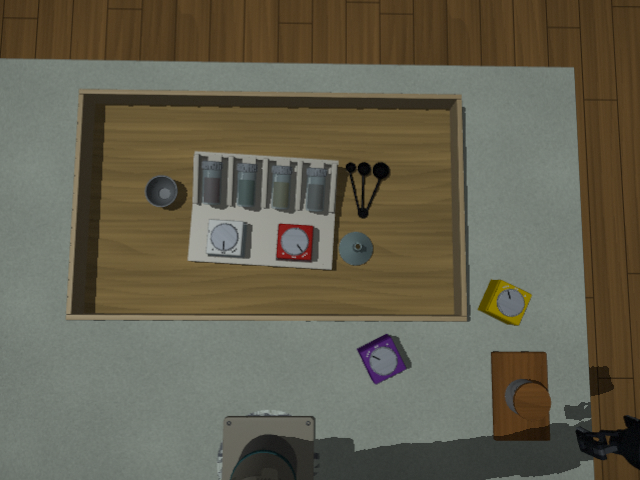

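View pics/side0.png

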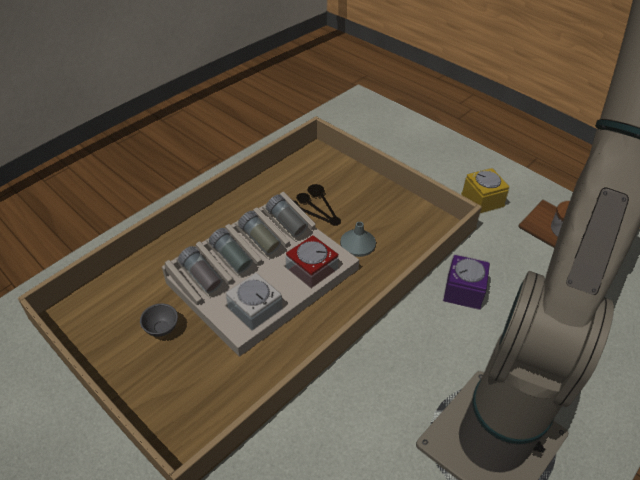

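The top view shows the red shaker at (296,242), right of the white one at (225,237). Its pointer points lower right, which is pour. The funnel is at (356,248), and the purple and yellow look-alikes are outside the drawer. The side view agrees, with the red dial at about (311,252). Next I triangulate the dial's centre.

```bash
cat > h.py <<'E'
import cv2,numpy as np
from plant import r
def K(m):
    f=240/np.tan(np.radians(m["fovy"]/2)); return np.array([[f,0,m["cx"]],[0,f,m["cy"]],[0,0,1.]])
def disc(c,guess,tag=None):
    """dial ellipse centre: hull of the non-red hole inside the red collar's blob"""
    im=r.grab_frame(c)
    hsv=cv2.cvtColor(im,cv2.COLOR_RGB2HSV)
    red=((hsv[...,1]>130)&((hsv[...,0]<8)|(hsv[...,0]>172))&(hsv[...,2]>90)).astype(np.uint8)
    yy,xx=np.mgrid[:480,:640]; red[np.hypot(xx-guess[0],yy-guess[1])>45]=0
    hull=np.zeros_like(red); cv2.fillConvexPoly(hull,cv2.convexHull(cv2.findNonZero(red)),1)
    hole=((hull==1)&(red==0)).astype(np.uint8)
    hole=cv2.morphologyEx(hole,cv2.MORPH_OPEN,np.ones((5,5),np.uint8))
    n,l,s,ce=cv2.connectedComponentsWithStats(hole); i=1+np.argmax(s[1:,4])
    e=cv2.fitEllipse(max(cv2.findContours((l==i).astype(np.uint8),0,1)[0],key=len))
    if tag: cv2.imwrite(f"pics/{tag}.png",cv2.resize(im[int(guess[1])-40:int(guess[1])+40,int(guess[0])-40:int(guess[0])+40,::-1],(480,480),interpolation=cv2.INTER_CUBIC))
    return np.array(e[0]),e,s[i]
def tri(pts):
    A=[]
    for c,p in pts.items():
        m=r.camera_model(c)
        u=cv2.undistortPoints(np.array([[p]],float),K(m),np.array(m["distortion"]))[0,0]
        V=np.array(m["view"]); A+=[u[0]*V[2]-V[0],u[1]*V[2]-V[1]]
    A=np.array(A); X=np.linalg.lstsq(A[:,:3],-A[:,3],rcond=None)[0]; return X
def proj(c,X):
    m=r.camera_model(c);V=np.array(m["view"]); 
    return cv2.projectPoints(np.array([X],float),cv2.Rodrigues(V[:3,:3])[0],V[:3,3],K(m),np.array(m["distortion"]))[0][0,0]
E
python3 - <<'E'
from h import *
p={}
for c,g in(("top",(296,242)),("side",(312,256))):
    p[c],e,s=disc(c,g,c+"_d"); print(c,np.round(np.hstack([e[0],e[1],e[2]]),1),s)
X=tri(p); print(X.round(1),[np.round(proj(c,X)-p[c],2) for c in p])
a,b=[cv2.imread(f"pics/{c}_d.png") for c in p]
cv2.imwrite("pics/d0.png",cv2.resize(np.hstack([a,b]),(800,400)))
# yaw of insert edge is judged from shaker pair
w={"top":r.spot_in("white_shaker","top")[0]["position"],"side":r.spot_in("white_shaker","side")[0]["position"]}
print("white",tri(w).round(0))
o=r.observe();R=cv2.Rodrigues(np.zeros(3))[0]
from scipy.spatial.transform import Rotation as Ro
R=Ro.from_quat(o["ee_rot"]).as_matrix();print(R.round(3).tolist(), "to dial in tool, mm",R.T@(X-o["eef_pos"]))
E
```

```text
top [294.3 241.2  27.3  27.7  71.1] [281 228  28  28 632]
side [311.9 252.3  22.6  30.3  94.8] [297 241  30  23 572]
[498.4 -57.6  77.2] [array([-0.02, -0.02]), array([0.03, 0.  ])]
white [504.  99.  57.]
[[0.975, 0.221, 0.0], [0.221, -0.975, 0.0], [0.0, -0.0, -1.0]] to dial in tool, mm [ 473.25989081 -483.76128406  179.20603514]
```

View pics/d0.png

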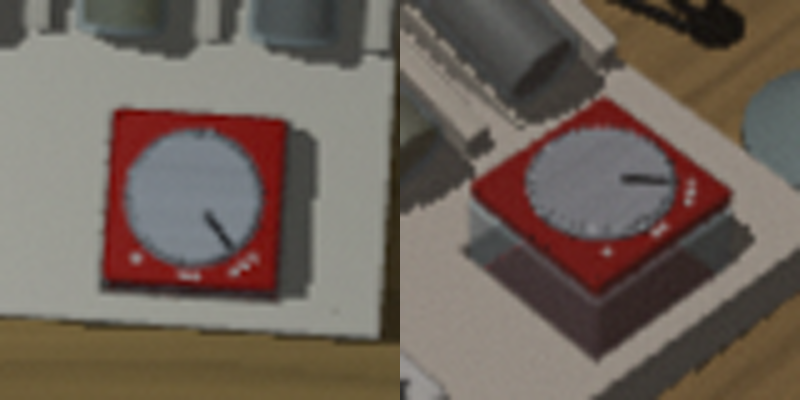

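The crop confirms the pointer is at the three dots. The measured centre is (498, -58) at z about 77; the fit includes the bevel's foot, and the text puts the top at 85. The two shakers come out 157 mm apart, against 156 given. I'll approach with the fingers shut.

```bash
python3 -m jog '[{"tx":0.9,"ty":-1,"fingers":-1},{"tx":0.9,"ty":-1,"fingers":-1},{"tx":0.9,"ty":-1,"fingers":-1},{"tx":0.9,"ty":-1,"fingers":-1},{"tx":0.9,"ty":-1,"fingers":-1},{"tx":0.9,"ty":-1,"fingers":-1},{"tx":0.9,"ty":-1,"fingers":-1},{"tx":0.9,"ty":-1,"fingers":-1},{"tx":0.9,"ty":-1,"fingers":-1},{"tx":0.9,"ty":-1,"fingers":-1}]' 20
python3 -m jog '[{"tx":0.9,"ty":-1,"fingers":-1},{"tx":0.9,"ty":-1,"fingers":-1},{"tx":0.9,"ty":-1,"fingers":-1},{"tx":0.9,"ty":-1,"fingers":-1},{"tx":0.9,"ty":-1,"fingers":-1},{"tx":0.9,"ty":-1,"fingers":-1},{"tx":0.9,"ty":-1,"fingers":-1},{"tx":0.9,"ty":-1,"fingers":-1},{"tx":0.9,"ty":-1,"fingers":-1},{"fingers":-1}]'
cat > st.py <<'E'
from h import *
from scipy.spatial.transform import Rotation as Ro
o=r.observe();R=Ro.from_quat(o["ee_rot"]).as_matrix()
D=np.array([498.4,-57.6,85])
print("t",round(o["t"],2),np.round(o["eef_pos"],1),"F",np.round(o["wrist_force"],2),"grip",o["grip_width"])
print("tool x,y,z",R.T.round(3).tolist(),"dial top in tool",(R.T@(D-o["eef_pos"])).round(1))
E
python3 st.py
```

```text
t 0.7 [ 143.7 -633.9  256.3] F [ 0.47 -0.27  0.94] grip 0.9986500813643174
tool x,y,z [[0.975, 0.221, 0.0], [0.221, -0.975, -0.0], [0.0, 0.0, -1.0]] dial top in tool [ 473.3 -483.7  171.4]$[0]: bad value
$[0]: bad value
```

```bash
python3 -m jog '[{"tx":0.9,"ty":-1,"tz":0,"ax":0,"ay":0,"az":0,"fingers":-1},{"tx":0.9,"ty":-1,"tz":0,"ax":0,"ay":0,"az":0,"fingers":-1},{"tx":0.9,"ty":-1,"tz":0,"ax":0,"ay":0,"az":0,"fingers":-1},{"tx":0.9,"ty":-1,"tz":0,"ax":0,"ay":0,"az":0,"fingers":-1},{"tx":0.9,"ty":-1,"tz":0,"ax":0,"ay":0,"az":0,"fingers":-1},{"tx":0.9,"ty":-1,"tz":0,"ax":0,"ay":0,"az":0,"fingers":-1},{"tx":0.9,"ty":-1,"tz":0,"ax":0,"ay":0,"az":0,"fingers":-1},{"tx":0.9,"ty":-1,"tz":0,"ax":0,"ay":0,"az":0,"fingers":-1},{"tx":0.9,"ty":-1,"tz":0,"ax":0,"ay":0,"az":0,"fingers":-1},{"tx":0.9,"ty":-1,"tz":0,"ax":0,"ay":0,"az":0,"fingers":-1}]' 20; python3 st.py
```

```text
t: 1.53
eef_pos: [308.5, -339.0, 256.6]
ee_rot: [0.994, 0.111, 0.0, 0.0]
wrist_force: [0.7, 0.1, 0.6]
grip_width: -0.001
finger_force: 0.0
t 1.53 [ 308.5 -339.   256.6] F [0.66 0.09 0.58] grip -0.0005021891809597773
tool x,y,z [[0.975, 0.221, 0.0], [0.221, -0.975, 0.001], [0.001, -0.001, -1.0]] dial top in tool [ 247.3 -232.7  171.6]
```

```bash
python3 -m jog '[{"tx":0.92,"ty":-0.93,"tz":0,"ax":0,"ay":0,"az":0,"fingers":-1},{"tx":0.92,"ty":-0.93,"tz":0,"ax":0,"ay":0,"az":0,"fingers":-1},{"tx":0.92,"ty":-0.93,"tz":0,"ax":0,"ay":0,"az":0,"fingers":-1},{"tx":0.92,"ty":-0.93,"tz":0,"ax":0,"ay":0,"az":0,"fingers":-1},{"tx":0.92,"ty":-0.93,"tz":0,"ax":0,"ay":0,"az":0,"fingers":-1},{"tx":0.92,"ty":-0.93,"tz":0,"ax":0,"ay":0,"az":0,"fingers":-1},{"tx":0.92,"ty":-0.93,"tz":0,"ax":0,"ay":0,"az":0,"fingers":-1},{"tx":0.92,"ty":-0.93,"tz":0,"ax":0,"ay":0,"az":0,"fingers":-1},{"tx":0.92,"ty":-0.93,"tz":0,"ax":0,"ay":0,"az":0,"fingers":-1},{"tx":0.9,"ty":-0.93,"tz":0,"ax":0,"ay":0,"az":0,"fingers":-1}]' >/dev/null
python3 -m jog '[{"tx":0,"ty":0,"tz":0.6,"ax":0,"ay":0,"az":0,"fingers":-1},{"tx":0,"ty":0,"tz":0.6,"ax":0,"ay":0,"az":0,"fingers":-1},{"tx":0,"ty":0,"tz":0.6,"ax":0,"ay":0,"az":0,"fingers":-1},{"tx":0,"ty":0,"tz":0.6,"ax":0,"ay":0,"az":0,"fingers":-1},{"tx":0,"ty":0,"tz":0.6,"ax":0,"ay":0,"az":0,"fingers":-1},{"tx":0,"ty":0,"tz":0.6,"ax":0,"ay":0,"az":0,"fingers":-1},{"tx":0,"ty":0,"tz":0.6,"ax":0,"ay":0,"az":0,"fingers":-1},{"tx":0,"ty":0,"tz":0.6,"ax":0,"ay":0,"az":0,"fingers":-1},{"tx":0,"ty":0,"tz":0.4,"ax":0,"ay":0,"az":0,"fingers":-1},{"tx":0,"ty":0,"tz":0,"ax":0,"ay":0,"az":0,"fingers":-1}]' >/dev/null; python3 st.py
python3 - <<'E'
from h import *
a=r.grab_frame("side")[190:320,230:400,::-1]; b=r.grab_frame("top")[180:310,210:380,::-1]
cv2.imwrite("pics/hov.png",cv2.resize(np.hstack([a,b]),(800,306),interpolation=cv2.INTER_CUBIC))
E
```

```text
t 3.2 [479.3 -62.8 124.8] F [-0.43  0.3   0.12] grip -0.0023176910672058396
tool x,y,z [[0.975, 0.221, -0.003], [0.221, -0.975, -0.001], [-0.003, 0.0, -1.0]] dial top in tool [19.9 -0.8 39.7]
```

View pics/hov.png

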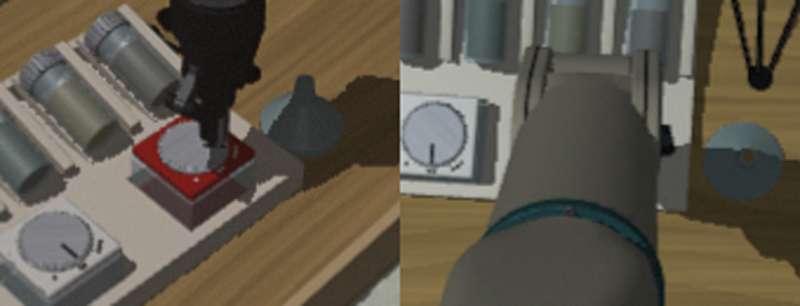

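In the side view the shut fingertips hover over the near part of the red dial, at crop (215,145). In the top view the arm hides the dial. Now I descend to first contact.

```bash
python3 -m jog '[{"tx":0.06,"ty":-0.03,"tz":0.14,"ax":0,"ay":0,"az":0,"fingers":-1},{"tx":0,"ty":0,"tz":0.14,"ax":0,"ay":0,"az":0,"fingers":-1},{"tx":0,"ty":0,"tz":0.14,"ax":0,"ay":0,"az":0,"fingers":-1},{"tx":0,"ty":0,"tz":0.1,"ax":0,"ay":0,"az":0,"fingers":-1},{"tx":0,"ty":0,"tz":0.04,"ax":0,"ay":0,"az":0,"fingers":-1},{"tx":0,"ty":0,"tz":0.04,"ax":0,"ay":0,"az":0,"fingers":-1},{"tx":0,"ty":0,"tz":0,"ax":0,"ay":0,"az":0,"fingers":-1},{"tx":0,"ty":0,"tz":0,"ax":0,"ay":0,"az":0,"fingers":-1},{"tx":0,"ty":0,"tz":0,"ax":0,"ay":0,"az":0,"fingers":-1},{"tx":0,"ty":0,"tz":0,"ax":0,"ay":0,"az":0,"fingers":-1}]'; python3 st.py
```

```text
t: 4.13
eef_pos: [481.7, -61.9, 111.4]
ee_rot: [0.994, 0.111, 0.0, 0.0]
wrist_force: [-0.1, -0.1, 0.3]
grip_width: -0.001
finger_force: 0.0
t 4.13 [481.7 -61.9 111.4] F [-0.08 -0.14  0.25] grip -0.0009106407619146376
tool x,y,z [[0.975, 0.221, 0.0], [0.221, -0.975, 0.0], [0.0, -0.0, -1.0]] dial top in tool [17.3 -0.5 26.4]
```

```bash
python3 -m jog '[{"tx":0,"ty":0,"tz":0.02,"ax":0,"ay":0,"az":0,"fingers":-1},{"tx":0,"ty":0,"tz":0.02,"ax":0,"ay":0,"az":0,"fingers":-1},{"tx":0,"ty":0,"tz":0.02,"ax":0,"ay":0,"az":0,"fingers":-1},{"tx":0,"ty":0,"tz":0.02,"ax":0,"ay":0,"az":0,"fingers":-1},{"tx":0,"ty":0,"tz":0.02,"ax":0,"ay":0,"az":0,"fingers":-1},{"tx":0,"ty":0,"tz":0,"ax":0,"ay":0,"az":0,"fingers":-1},{"tx":0,"ty":0,"tz":0,"ax":0,"ay":0,"az":0,"fingers":-1},{"tx":0,"ty":0,"tz":0,"ax":0,"ay":0,"az":0,"fingers":-1},{"tx":0,"ty":0,"tz":0,"ax":0,"ay":0,"az":0,"fingers":-1},{"tx":0,"ty":0,"tz":0,"ax":0,"ay":0,"az":0,"fingers":-1}]'; python3 st.py
```

```text
t: 4.97
eef_pos: [481.6, -61.9, 108.9]
ee_rot: [0.994, 0.111, 0.0, 0.0]
wrist_force: [0.3, 0.4, 1.1]
grip_width: 0.002
finger_force: 0.8
t 4.97 [481.6 -61.9 108.9] F [0.27 0.36 1.1 ] grip 0.002259728227893003
tool x,y,z [[0.975, 0.221, 0.0], [0.221, -0.975, 0.0], [0.0, -0.0, -1.0]] dial top in tool [17.3 -0.5 23.9]
```

```bash
python3 -m jog '[{"tx":0,"ty":0,"tz":0.02,"ax":0,"ay":0,"az":0,"fingers":-1},{"tx":0,"ty":0,"tz":0.02,"ax":0,"ay":0,"az":0,"fingers":-1},{"tx":0,"ty":0,"tz":0.02,"ax":0,"ay":0,"az":0,"fingers":-1},{"tx":0,"ty":0,"tz":0,"ax":0,"ay":0,"az":0,"fingers":-1},{"tx":0,"ty":0,"tz":0,"ax":0,"ay":0,"az":0,"fingers":-1},{"tx":0,"ty":0,"tz":0,"ax":0,"ay":0,"az":0,"fingers":-1},{"tx":0,"ty":0,"tz":0,"ax":0,"ay":0,"az":0,"fingers":-1},{"tx":0,"ty":0,"tz":0,"ax":0,"ay":0,"az":0,"fingers":-1},{"tx":0,"ty":0,"tz":0,"ax":0,"ay":0,"az":0,"fingers":-1},{"tx":0,"ty":0,"tz":0,"ax":0,"ay":0,"az":0,"fingers":-1}]'; python3 st.py
```

```text
t: 5.8
eef_pos: [481.6, -61.9, 107.5]
ee_rot: [0.994, 0.111, 0.0, 0.0]
wrist_force: [-0.6, 0.2, 4.0]
grip_width: -0.0
finger_force: 2.5
t 5.8 [481.6 -61.9 107.5] F [-0.56  0.19  4.01] grip -4.320278907249231e-05
tool x,y,z [[0.975, 0.221, 0.0], [0.221, -0.975, 0.0], [0.0, -0.0, -1.0]] dial top in tool [17.3 -0.5 22.5]
```

```bash
python3 -m jog '[{"tx":0,"ty":-0.024,"tz":0.016,"ax":0,"ay":0,"az":0.333,"fingers":-1},{"tx":0,"ty":-0.024,"tz":0,"ax":0,"ay":0,"az":0.333,"fingers":-1},{"tx":0,"ty":-0.024,"tz":0,"ax":0,"ay":0,"az":0.333,"fingers":-1},{"tx":0,"ty":-0.024,"tz":0,"ax":0,"ay":0,"az":0.333,"fingers":-1},{"tx":0,"ty":-0.024,"tz":0,"ax":0,"ay":0,"az":0.333,"fingers":-1},{"tx":0,"ty":-0.024,"tz":0,"ax":0,"ay":0,"az":0.333,"fingers":-1},{"tx":0,"ty":-0.024,"tz":0,"ax":0,"ay":0,"az":0.333,"fingers":-1},{"tx":0,"ty":-0.024,"tz":0,"ax":0,"ay":0,"az":0.333,"fingers":-1},{"tx":0,"ty":-0.024,"tz":0,"ax":0,"ay":0,"az":0.333,"fingers":-1},{"tx":0,"ty":-0.024,"tz":0,"ax":0,"ay":0,"az":0.333,"fingers":-1}]'; python3 st.py
python3 - <<'E'
from h import *
a=r.grab_frame("side")[215:295,262:362,::-1]
cv2.imwrite("pics/mid.png",cv2.resize(a,(600,480),interpolation=cv2.INTER_CUBIC))
E
```

```text
t: 6.63
eef_pos: [481.0, -56.5, 107.1]
ee_rot: [0.998, -0.064, -0.0, 0.0]
wrist_force: [-1.5, -0.8, 5.7]
grip_width: 0.003
finger_force: 2.9
t 6.63 [481.  -56.5 107.1] F [-1.45 -0.79  5.73] grip 0.003409154622227706
tool x,y,z [[0.992, -0.128, -0.0], [-0.128, -0.992, 0.001], [-0.0, -0.001, -1.0]] dial top in tool [17.4 -1.1 22.1]
```

View pics/mid.png

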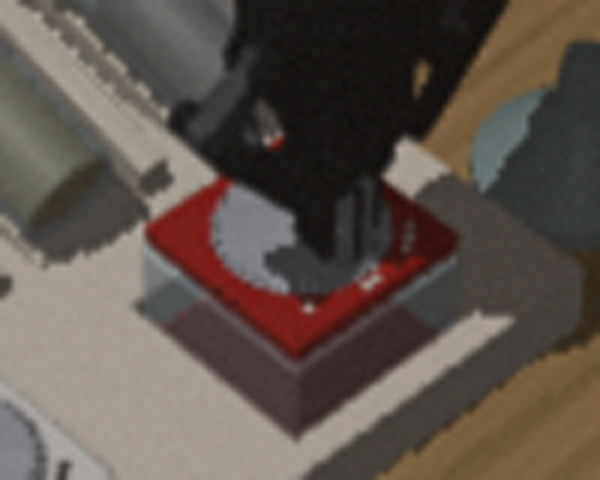

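The finger presses near the dial's two-dot side, around crop (345,240), and hides the pointer. The shaker is still seated. I'll finish the remaining 20 degrees.

```bash
python3 -m jog '[{"tx":0,"ty":-0.024,"tz":0,"ax":0,"ay":0,"az":0.333,"fingers":-1},{"tx":0,"ty":-0.024,"tz":0,"ax":0,"ay":0,"az":0.333,"fingers":-1},{"tx":0,"ty":-0.024,"tz":0,"ax":0,"ay":0,"az":0.333,"fingers":-1},{"tx":0,"ty":-0.024,"tz":0,"ax":0,"ay":0,"az":0.333,"fingers":-1},{"tx":0,"ty":-0.024,"tz":0,"ax":0,"ay":0,"az":0.333,"fingers":-1},{"tx":0,"ty":-0.024,"tz":0,"ax":0,"ay":0,"az":0.333,"fingers":-1},{"tx":0,"ty":-0.024,"tz":0,"ax":0,"ay":0,"az":0.333,"fingers":-1},{"tx":0,"ty":-0.024,"tz":0,"ax":0,"ay":0,"az":0.333,"fingers":-1},{"tx":0,"ty":-0.024,"tz":0,"ax":0,"ay":0,"az":0.333,"fingers":-1},{"tx":0,"ty":-0.024,"tz":0,"ax":0,"ay":0,"az":0.333,"fingers":-1}]'; python3 st.py
python3 -m jog '[{"tx":0,"ty":0,"tz":0,"ax":0,"ay":0,"az":0,"fingers":-1},{"tx":0,"ty":0,"tz":-0.05,"ax":0,"ay":0,"az":0,"fingers":-1},{"tx":0,"ty":0,"tz":-0.1,"ax":0,"ay":0,"az":0,"fingers":-1},{"tx":0,"ty":0,"tz":-0.5,"ax":0,"ay":0,"az":0,"fingers":-1},{"tx":0,"ty":0,"tz":-1,"ax":0,"ay":0,"az":0,"fingers":-1},{"tx":0,"ty":0,"tz":-1,"ax":0,"ay":0,"az":0,"fingers":-1},{"tx":0,"ty":0,"tz":-1,"ax":0,"ay":0,"az":0,"fingers":-1},{"tx":0,"ty":0,"tz":-1,"ax":0,"ay":0,"az":0,"fingers":-1},{"tx":0,"ty":0,"tz":-1,"ax":0,"ay":0,"az":0,"fingers":-1},{"tx":0,"ty":0,"tz":-1,"ax":0,"ay":0,"az":0,"fingers":-1}]'; python3 st.py
python3 - <<'E'
from h import *
a=r.grab_frame("side")[215:295,262:362,::-1]
cv2.imwrite("pics/end.png",cv2.resize(a,(600,480),interpolation=cv2.INTER_CUBIC))
E
```

```text
t: 7.52
eef_pos: [482.7, -50.2, 107.1]
ee_rot: [0.972, -0.236, -0.0, -0.0]
wrist_force: [-1.2, -0.7, 5.9]
grip_width: -0.0
finger_force: 3.0
t 7.52 [482.7 -50.2 107.1] F [-1.22 -0.68  5.92] grip -8.506913874367734e-05
tool x,y,z [[0.889, -0.459, -0.0], [-0.459, -0.889, 0.0], [-0.0, 0.0, -1.0]] dial top in tool [17.4 -0.6 22.1]
t: 8.35
eef_pos: [482.7, -50.2, 274.4]
ee_rot: [0.972, -0.235, 0.0, 0.0]
wrist_force: [0.6, -0.1, -0.4]
grip_width: -0.0
finger_force: 0.0
t 8.35 [482.7 -50.2 274.4] F [ 0.61 -0.14 -0.44] grip -0.0003083895178075599
tool x,y,z [[0.889, -0.457, 0.0], [-0.457, -0.889, 0.0], [0.0, -0.0, -1.0]] dial top in tool [ 17.4  -0.6 189.4]
```

View pics/end.png

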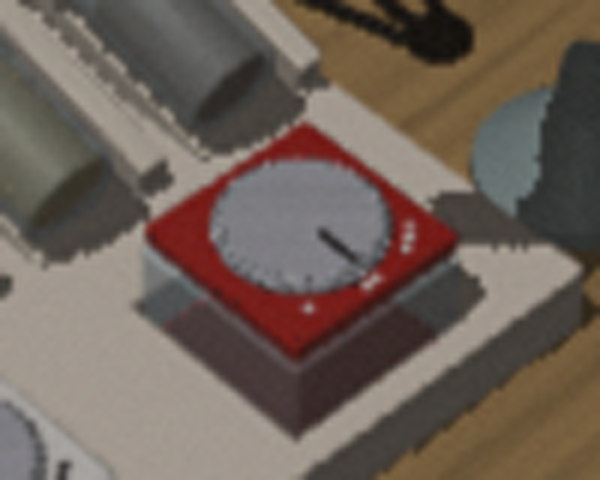

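The pointer bar, at crop (319,230) to (358,262), now aims at the two dots at (372,280). The hand is clear. A quick numeric check of the angle before I hand in.

```bash
python3 - <<'E'
from h import *
im=r.grab_frame("side"); c,e,s=disc("side",(312,256)); print("centre",c.round(1),"was 311.9 252.3")
# best dial angle: darkest radial bar at z=85 ; base direction -x with shaker yaw from the shaker pair
yaw=np.arctan2(504.-498.4,99+57.6)*-1
D=np.array([498.4,-57.6,85.]); g=cv2.cvtColor(im,cv2.COLOR_RGB2GRAY).astype(np.float32)
off=c-proj("side",D-[0,0,3])
def val(q):
    a=np.pi+yaw+0.7-q; v=0
    for rad in np.linspace(13,24,8):
        u=(proj("side",D+rad*np.array([np.cos(a),np.sin(a),0]))+off).astype(np.float32)
        v+=cv2.getRectSubPix(g,(1,1),(float(u[0]),float(u[1])))[0,0]
    return v/8
qs=np.arange(-.2,1.6,.1); print([(round(q,1),int(val(q))) for q in qs], "off",off.round(1))
E
```

```text
centre [311.8 252.3] was 311.9 252.3
[(np.float64(-0.2), 128), (np.float64(-0.1), 128), (np.float64(0.0), 126), (np.float64(0.1), 126), (np.float64(0.2), 126), (np.float64(0.3), 125), (np.float64(0.4), 122), (np.float64(0.5), 110), (np.float64(0.6), 78), (np.float64(0.7), 58), (np.float64(0.8), 88), (np.float64(0.9), 118), (np.float64(1.0), 127), (np.float64(1.1), 127), (np.float64(1.2), 126), (np.float64(1.3), 126), (np.float64(1.4), 125), (np.float64(1.5), 126)] off [-0.1  1.6]
```

The dial reads 0.70 rad, the shaker hasn't moved, and the hand is clear.

```bash
python3 -c "
from plant import r
print(r.sign_off())"
```

```text
the job is handed in; nothing more can be done
None
```

The red shaker's dial is turned one click to sprinkle (measured about 0.70 rad), its position unchanged in the side camera, the hand is clear, and the job is handed in; no verdict came back.

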